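Release the glued plinth from the counterweighted glue press

TASK

The glue on the white plinth has set. With the fingers, push the counterweighted arm of the glue press up past its balance point so that it stays raised by itself; only then push the plinth out from under it across the board until it stands wholly on the green felt. Only push: do not lift or tip the plinth, and leave all the other things where they are.

Things in the scene. Friction and masses are not known exactly. Their poses are not given: they have to be found in the camera images.
- press: the glue press, fixed to the table: plywood board 340 (its x) x 400 (its y) x 12 mm thick; origin at the centre of its underside, z up. Place and yaw differ from run to run. In this frame, mm: the arm swings in the plane x = -70; two blue hinge cheeks fill x -96 to -44, y 97 to 153, up to z 95; the green felt covers x 27 to 153, y -100 to 40, level with the board's top, no step
- press_hinge (a point): on the hinge axis of the arm, in the middle of the arm's width, 75 mm above the table; the axis runs along the press's x. A steel counterweight (diameter 48, 50 mm long) stands 62 mm from the hinge, square to the arm on its upper side. A rod with a black rubber pad (diameter 44 mm) hangs from the arm 170 mm from the hinge; lowered, the pad is 1.5 mm above the plinth
- hold_arm (a joint): angle (rad) of the yellow and red arm, 24 mm wide, 14 mm thick, 250 mm from hinge to crossbar. 0 = lowered on its stop, sloping up at 30 degrees from the hinge towards the press's -y; it grows as the arm swings up; 1.22 = fully raised, 10 degrees beyond vertical, on the back stop. Below about 0.67 it falls back, beyond that it falls on by itself to 1.22 and stays
- hold_arm_bar (a point): centre of the black round crossbar at the arm's free end: diameter 20, 80 mm long, parallel to the press's x; 200 mm above the table lowered, about 320 mm raised. The space below and outside it (press's -y side) is free. About 1.5 to 2.5 N square to the arm here raises it; the hinge is lightly damped
- plinth: the plinth, loose, about 0.4 kg: plaster-white block 74 x 74 x 67 mm glued on a wooden foot 80 x 80 x 18 mm, 85 mm high in all; stands on the press board (12 mm above the table) under the pad, turned up to 0.2 rad against the press; origin at the centre of its underside, z up, x and y square to its sides and roughly along the press's
- plinth_corner0 (a point): lower corner of the plinth's wooden foot on its -x -y side (40 mm from the centre each way)
- plinth_corner1 (a point): lower corner of the plinth's wooden foot on its +x -y side (40 mm from the centre each way)
- plinth_corner2 (a point): lower corner of the plinth's wooden foot on its +x +y side (40 mm from the centre each way)
- plinth_corner3 (a point): lower corner of the plinth's wooden foot on its -x +y side (40 mm from the centre each way)
- felt_centre (a point): centre of the green felt, on its surface: the felt is 126 mm along the press's x, 140 mm along the press's y
- glue_pot: bystander: dark blue open cup, diameter 84 mm, 75 mm high, standing on the table right of the press; origin at the centre of its underside
- paint_bottle: bystander: green bottle, diameter 60 mm, 150 mm high, on the table left of the press; origin at the centre of its underside
- tape_roll: bystander: brown cardboard ring lying flat, outer diameter 68 mm, 24 mm high, on the near right corner of the press board (its -x -y corner); origin at the centre of its underside
- paste_brush: bystander: paste brush lying on the table right of the press; origin under the brush
- varnish_tin: bystander: metal tin with a red label, diameter 68 mm, 90 mm high, on the table left of the press; origin at the centre of its underside
- brass_weight: bystander: brass-coloured cylinder, diameter 36 mm, 40 mm high, standing on the press board on its far left corner (+x +y), beside the felt; origin at the centre of its underside
There are look-alikes about, which are no part of the job. What is shaped like the plinth but purple is not meant.

How it is judged:
By the outcome, as a careful person would: the job done as asked, in the order asked, and still so for the second after the job is handed in, with the robot touching nothing.
It also fails if it takes over 58 s, if anything falls off the work surface, if the arm or the gripper's body presses on something with over 40 N, if the wrist force passes 120 N, or if a joint passes its speed limit or range.

ROBOT

A 7-joint arm with a two-finger parallel gripper is mounted at the origin on the work surface. World frame = base frame: x ahead of the robot, y to its left, z up, the work surface at z = 0. Lengths are in m, angles in rad, forces in N, time in s.
With the tool pointing down it reaches from about 0.35 to 0.9 m from the base axis. Payload 8.1 kg.
Tool frame: the origin (TCP) lies between the finger pads; the fingertips stand 11 mm ahead of it and the grasp point (between the pads) lies 8 mm behind it; z points along the fingers, y is the line along which they close (so a half turn about z gives the same grasp; the last joint's range is limited). The gripper opens to 92 mm and grips with 3 to 60 N. Pads are 19 mm wide; open, the fingers measure 130 mm over their backs; the gripper's body (75 mm by 190 mm) begins 47 mm behind the grasp point.
Start: joints at [1.22, 0.434, 0.025, 1.573, -0.012, 1.134, -0.075], TCP at [0.153, -0.606, 0.202] pointing down, gripper open.
Joint ranges: [-2.62, 2.62], [-0.44, 2.09], [-1.27, 1.32], [0.08, 2.57], [-1.32, 4.46], [0.12, 2], [-2.74, 2.74]. Speed limits (rad/s): [2.22, 2.22, 3.01, 3.01, 3.14, 3.14, 3.14].

INTERFACE

Orientations are given as a rotation vector (axis times angle).
In Python, from cell import observe, get_image, camera_params, sign_off gives the robot as it stands.
- The arm moves only by the shell command python3 -m pendant 'ROWS' [FORCE]. ROWS is JSON, one flat list of numbers, 7 for each row, row after row: the shift along the tool's x, y, z in m, then the turn, a rotation vector about the tool's x, y, z in rad, then the finger opening in m, from 0 to 0.0918. In form: [dx, dy, dz, rx, ry, rz, jaw, dx, dy, dz, rx, ry, rz, jaw, ...]. A call has 1 to 10 rows; each row shifts and turns the commanded pose from where the row before left it, along the tool's axes as they then stand; what a row does not reach is not made up. A row lasts 1/8 s, in which the tool goes at most 62.5 mm and 10.7 degrees, less where a joint would pass 70% of its speed; a pose out of reach is approached as far as the arm can. A call is refused whole if a number of a shift passes 0.0625 or a number of a turn 0.188, either way. A call with a gripper value outside its range is refused whole. The fingers move at their own pace and stop on an object; FORCE is the grip in N (left out, the last holds). Time passes only in rows, so rows that do not move let the fingers close. It gives the time, the measured TCP pose, the force, the opening and the grip force at its end, in the units of the state.
- observe(): the state, without advancing time (a new reading comes with each control period).
- get_image(name): name is "side" or "top"; returns the picture (420x560x3 uint8, red, green, blue); there is no depth.
- camera_params(name): a dict with "intrinsics" (3x3 intrinsics, pixels), "eye" and "rotation" of the camera in the world. Camera axes: x right, y down, z forward; pixel columns grow to the right and rows downward; lengths in m; the calibration is good to about 2 mm. A picture is of the moment at which its call begins. camera_params takes no time and is no camera call.
- sign_off(): hands the job in; it is judged then, once.
The state is a dict: "clock": time; "joints": joint angles; "dq": joint speeds; "joint_efforts": joint torques, N m; "position": TCP position; "ee_rot": TCP orientation; "force": force on the tool from outside, world axes, zero at the start; "ft_torque": the same for the moment, N m; "width": opening from 0.0 (shut) to 1.0 (fully open); "gripper_force": force on a finger pad.
Only numpy, scipy, OpenCV 4.12 (cv2) and the standard library are available. Lean on these libraries where they do the work, as an engineer would, in place of code of your own. Each camera call takes 0.05 s, during which the arm holds its last target. There are 200 camera calls.

## Working session

There is one attempt and no reset: what is moved stays moved. The work goes in short steps, Python scripts to look and compute and a shell command to move; the robot and the scene stay as the last step left them, time stands still between calls to the robot, and variables do not carry over. Pictures are saved under pics/ and viewed, at most 10 in all, crops included, and the job is handed in when it is done.

```bash
mkdir -p pics
python3 - <<'E'
from cell import *
import cv2
for n in("side","top"):
    im=get_image(n); cv2.imwrite(f"pics/{n}0.png",cv2.cvtColor(im,cv2.COLOR_RGB2BGR))
    p=camera_params(n); print(n,p)
s=observe(); print(s["position"],s["ee_rot"],s["clock"],s["force"])
E
```

```text
side {'intrinsics': array([[379.98460874,   0.        , 285.45976143],
       [  0.        , 379.98460874, 215.52106582],
       [  0.        ,   0.        ,   1.        ]]), 'eye': array([ 0.49548003, -0.79456734,  0.86429877]), 'rotation': array([-2.32275856e+00,  6.24241755e-02,  1.14177459e-03])}
top {'intrinsics': array([[540.02874915,   0.        , 275.95225403],
       [  0.        , 540.02874915, 205.16296221],
       [  0.        ,   0.        ,   1.        ]]), 'eye': array([4.33704713e-01, 5.14921839e-04, 1.52944419e+00]), 'rotation': array([-2.1684597 ,  2.20986922, -0.08310596])}
[ 0.15310326 -0.60543676  0.20082445] [-3.11612463e+00 -3.88006467e-01  5.34963491e-04] 0.1 [ 0.08166711 -0.1718434   0.26017412]
```

View pics/side0.png

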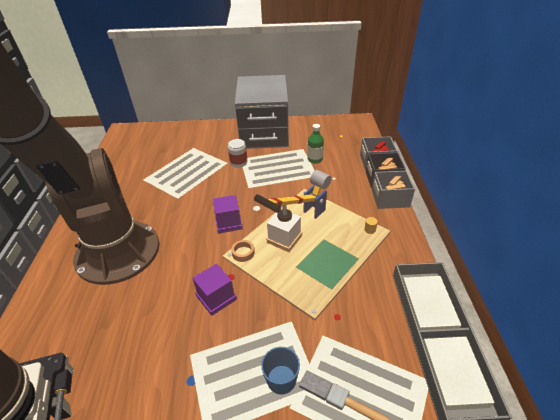

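View pics/top0.png

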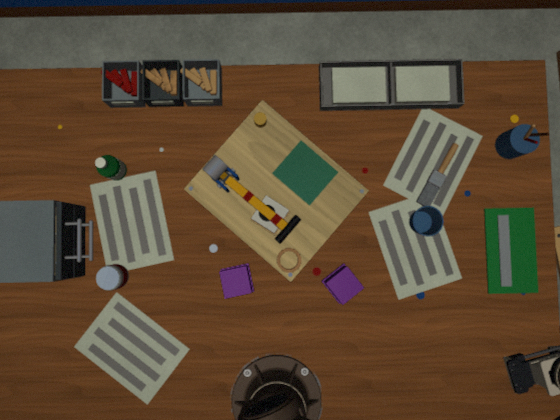

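The top view shows the press board (corners near (263,101), (368,190), (291,281), (186,187)), the felt at (305,172), the arm running from the hinge at (220,175) to the black bar at (288,229), and the white plinth at (269,213). The side view shows the white plinth at (284,230). The look-alikes are purple: (237,281) and (343,285) in the top view. I'll enlarge the press to confirm.

Run:
```python
import cv2,numpy as np
a=cv2.imread("pics/top0.png")[95:290,180:375]; b=cv2.imread("pics/side0.png")[165:320,215:395]
cv2.imwrite("pics/topc.png",cv2.resize(a,None,fx=3,fy=3,interpolation=cv2.INTER_CUBIC))
cv2.imwrite("pics/sidec.png",cv2.resize(b,None,fx=3.8,fy=3.8,interpolation=cv2.INTER_CUBIC))
```

```text
(no output)
```

View pics/topc.png

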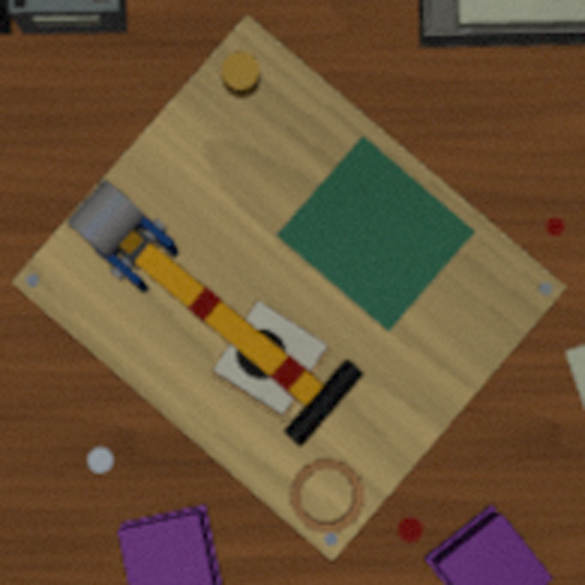

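View pics/sidec.png

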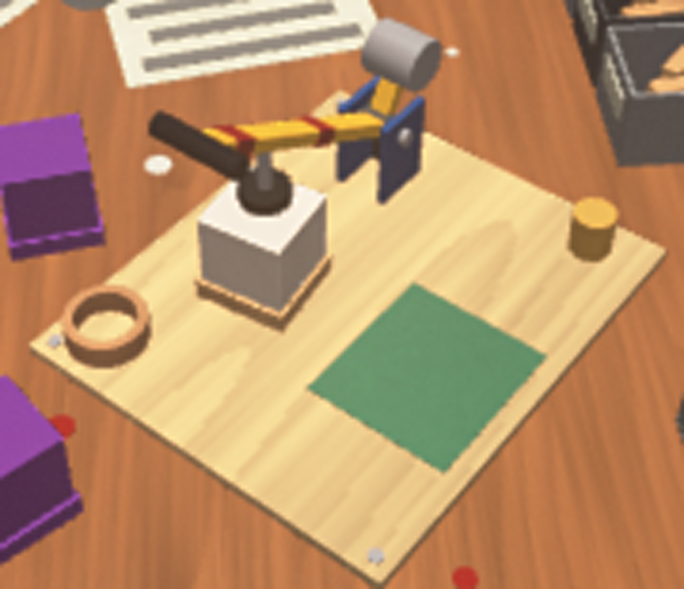

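The crops confirm the plinth. It is the white block under the pad (top crop corners (258,302), (327,346), (287,413), (215,371)), and only this one is white. The felt corners are (365,138), (474,232), (389,329), (278,234), and the bar runs from (293,440) to (356,366).

```bash
cat > h.py <<'E'
import numpy as np
from cell import *
from scipy.spatial.transform import Rotation as R
def ray(cam,px,z):
    p=camera_params(cam); px=np.atleast_2d(px).astype(float)
    d=np.c_[px,np.ones(len(px))]@np.linalg.inv(p["intrinsics"]).T
    d=d@R.from_rotvec(p["rotation"]).as_matrix().T
    return (p["eye"]+d*((z-p["eye"][2])/d[:,2])[:,None])[:,:2]
def T(px): return (np.array(px)+.5)/3-.5+[180,95]
def S(px): return (np.array(px)+.5)/3.8-.5+[215,165]
E
python3 - <<'E'
from h import *
np.set_printoptions(precision=4,suppress=True)
B=ray("top",T([(249,15),(565,287),(333,558),(12,282)]),.012)
loc=np.array([(170,200),(170,-200),(-170,-200),(-170,200)])/1e3
F=ray("top",T([(365,138),(474,232),(389,329),(278,234)]),.012)
fl=np.array([(153,40),(153,-100),(27,-100),(27,40)])/1e3
W=np.r_[B,F];L=np.r_[loc,fl]
Wc=W-W.mean(0);Lc=L-L.mean(0)
yaw=np.arctan2((Lc[:,0]*Wc[:,1]-Lc[:,1]*Wc[:,0]).sum(),(Lc*Wc).sum())
c,s=np.cos(yaw),np.sin(yaw);M=np.array([[c,-s],[s,c]]);t=W.mean(0)-M@L.mean(0)
print("press",t,yaw,"res",W-(L@M.T+t))
tp=lambda w:(w-t)@M
P=ray("top",T([(258,302),(327,346),(287,413),(215,371)]),.097)
print("plinth top local",tp(P),tp(P).mean(0))
print("side top",tp(ray("side",S([(198,222),(277,250),(327,195)]),.097)))
print("side foot",tp(ray("side",S([(282,327),(197,289),(330,265)]),.012)))
print("side foot topedge", tp(ray("side",S([(282,315),(197,280),(330,256)]),.030)))
bar=ray("top",T([(293,440),(356,366)]),.2);print("bar",tp(bar),bar)
for n,q in dict(tape=(327,495),brass=(240,70)).items(): print(n,tp(ray("top",T([q]),.03)))
np.savez("press.npz",t=t,M=M,yaw=yaw)
print("top side check",tp(ray("side",S([(545,355),(309,387),(415,283),(444,470)]),.012)))
s0=observe();print(R.from_rotvec(s0["ee_rot"]).as_matrix())
E
```

```text
press [ 0.5838 -0.0122] -0.733262779558661 res [[-0.0024 -0.0009]
 [-0.0001  0.0033]
 [ 0.0035 -0.0004]
 [-0.0008 -0.0013]
 [-0.0029 -0.0012]
 [-0.0007  0.002 ]
 [ 0.0027  0.    ]
 [ 0.0007 -0.0014]]
plinth top local [[-0.0373  0.0057]
 [-0.0268 -0.0661]
 [-0.0948 -0.0782]
 [-0.1085 -0.0058]] [-0.0669 -0.0361]
side top [[-0.0967 -0.0761]
 [-0.0304 -0.062 ]
 [-0.0378  0.0084]]
side foot [[-0.0278 -0.0613]
 [-0.1073 -0.0722]
 [-0.0396  0.0156]]
side foot topedge [[-0.0253 -0.0639]
 [-0.1019 -0.0769]
 [-0.0352  0.0097]]
bar [[-0.1101 -0.0973]
 [-0.0304 -0.0967]] [[ 0.4368 -0.0108]
 [ 0.4965 -0.0637]]
tape [[-0.1265 -0.1549]]
brass [[0.1203 0.1663]]
top side check [[ 0.1484  0.0419]
 [ 0.0262 -0.0954]
 [ 0.0266  0.0421]
 [ 0.1487 -0.095 ]]
[[ 0.9695  0.2452 -0.0005]
 [ 0.2452 -0.9695  0.0014]
 [-0.0002 -0.0014 -1.    ]]
```

```bash
python3 -m pendant '[0.04,-0.0446,0,0,0,0,0.01, 0.04,-0.0446,0,0,0,0,0, 0.04,-0.0446,0,0,0,0,0, 0.04,-0.0446,0,0,0,0,0, 0.04,-0.0446,0,0,0,0,0, 0.04,-0.0446,0,0,0,0,0, 0.04,-0.0446,0,0,0,0,0, 0.04,-0.0446,0,0,0,0,0, 0.02,-0.02,0,0,0,0,0, 0,0,0,0,0,0,0]' 10
cat >> h.py <<'E'
z=np.load("press.npz") if __import__("os").path.exists("press.npz") else None
def go(lx,ly,wz):
    "report: tcp in press frame, tool yaw rel. press of tool y, tool-frame shift to local target"
    s=observe();p=np.array(s["position"]);m=R.from_rotvec(s["ee_rot"]).as_matrix()
    t,M=z["t"],z["M"]; w=np.r_[t+M@[lx,ly],wz]
    yl=m[:2,1]@M; np.set_printoptions(precision=4,suppress=True)
    print("local",(p[:2]-t)@M,"z",p[2],"tooly angle in press",np.degrees(np.arctan2(yl[1],yl[0])),"shift tool",m.T@(w-p),"F",np.array(s["force"]),"t",s["clock"],"w",s["width"],"q",np.array(s["joints"]))
    print("press x,y,z axes in tool (cols)\n",m.T@np.c_[np.r_[M[:,0],0],np.r_[M[:,1],0],[0,0,1]])
E
python3 -c "
from h import *
go(-.07,-.147,.205)"
```

```text
clock: 1.35
position: [0.3913, -0.1551, 0.2014]
ee_rot: [-3.116, -0.395, -0.0]
force: [-0.6, -0.6, -0.1]
width: 0.006
gripper_force: 0.0
local [-0.0473 -0.235 ] z 0.20144503696315236 tooly angle in press -33.53600405630266 shift tool [ 0.0608 -0.0675 -0.0035] F [-0.6271 -0.6277 -0.096 ] t 1.35 w 0.006472566667146517 q [ 0.5347  0.1233 -0.3113  2.0155  0.0439  1.0092 -1.1163]
press x,y,z axes in tool (cols)
 [[ 0.5525  0.8335  0.0002]
 [ 0.8335 -0.5525 -0.0005]
 [-0.0003  0.0005 -1.    ]]
```

```bash
python3 -m pendant '[0,0,0,0,0,-0.146,0, 0,0,0,0,0,-0.146,0, 0,0,0,0,0,-0.146,0, 0,0,0,0,0,-0.146,0, 0.044,-0.011,-0.002,0,0,0,0, 0.044,-0.0115,-0.002,0,0,0,0, 0,0,0,0,0,0,0]'
python3 - <<'E'
from h import *
import cv2
go(-.07,-.147,.205)
a=get_image("top")[130:300,200:370];b=get_image("side")[120:290,200:370]
cv2.imwrite("pics/c2.png",cv2.cvtColor(cv2.resize(np.hstack([a,b]),None,fx=2.3,fy=3.4),cv2.COLOR_RGB2BGR))
E
```

```text
clock: 2.22
position: [0.4341, -0.0752, 0.2056]
ee_rot: [-2.871, -1.274, -0.002]
force: [0.2, -0.1, 0.4]
width: 0.004
gripper_force: 0.0
local [-0.069  -0.1469] z 0.20559652209496448 tooly angle in press -0.12274843983470822 shift tool [-0.0001 -0.001   0.0006] F [ 0.1889 -0.1261  0.4184] t 2.225 w 0.004492119832536477 q [ 0.4398  0.1649 -0.4393  1.9625  0.0804  1.0304 -0.7711]
press x,y,z axes in tool (cols)
 [[ 0.0021  1.      0.0011]
 [ 1.     -0.0021 -0.0001]
 [-0.0001  0.0011 -1.    ]]
```

View pics/c2.png

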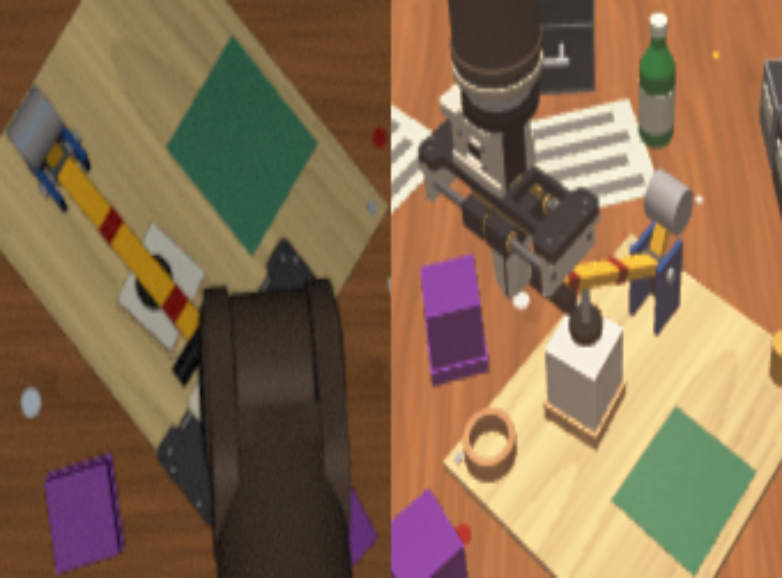

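The fingers are closed just outside the bar (left half, around (190,350)) and clear of the plinth. I'll push along the arc.

```bash
python3 -m pendant '[0.015,0,0,0,0,0,0, 0.015,0,0,0,0,0,0, 0.0125,0,-0.018,0,0,0,0, 0.0125,0,-0.018,0,0,0,0, 0.0155,0,-0.015,0,0,0,0, 0.0155,0,-0.015,0,0,0,0, 0.018,0,-0.0125,0,0,0,0, 0.018,0,-0.0125,0,0,0,0, 0,0,0,0,0,0,0]'
python3 - <<'E'
from h import *
import cv2
go(-.07,.045,.32)
a=get_image("top")[130:300,200:370];b=get_image("side")[120:290,200:370]
cv2.imwrite("pics/c3.png",cv2.cvtColor(cv2.resize(np.hstack([a,b]),None,fx=2.3,fy=3.4),cv2.COLOR_RGB2BGR))
E
```

```text
clock: 3.45
position: [0.5165, 0.0147, 0.297]
ee_rot: [-2.872, -1.272, -0.003]
force: [-0.0, 0.2, -0.6]
width: 0.009
gripper_force: 0.0
local [-0.068 -0.025] z 0.29696386942934805 tooly angle in press -0.2200826836428514 shift tool [ 0.0701 -0.0023 -0.0229] F [-0.0343  0.2247 -0.5681] t 3.45 w 0.009480625907282561 q [ 0.2643  0.232  -0.4883  1.6522  0.112   1.2838 -0.9816]
press x,y,z axes in tool (cols)
 [[ 0.0038  1.      0.0017]
 [ 1.     -0.0038  0.0004]
 [ 0.0004  0.0017 -1.    ]]
```

View pics/c3.png

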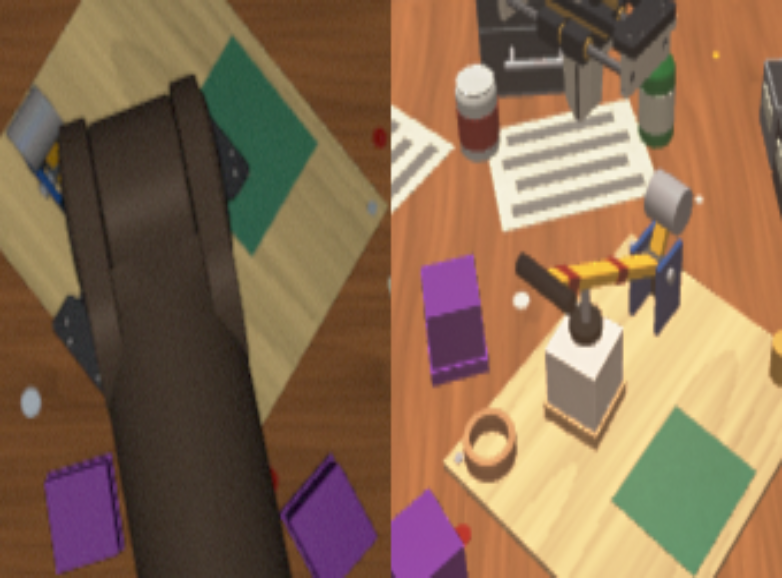

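The fingertips slid over the bar. In the right half the arm is still lowered with its bar at (545,282), and nothing else was touched. I'll go back and start about 30 mm lower.

```bash
python3 -m pendant '[-0.045,0,0,0,0,0,0, -0.045,0,0,0,0,0,0, -0.036,-0.002,0,0,0,0,0, 0,0,0.045,0,0,0,0, 0,0,0.045,0,0,0,0, 0,0,0.035,0,0,0,0, 0.016,0,0,0,0,0,0, 0,0,0,0,0,0,0]'
python3 -c "
from h import *
go(-.07,-.117,.172)"
```

```text
clock: 4.55
position: [0.4413, -0.0657, 0.1727]
ee_rot: [2.873, 1.271, 0.003]
force: [0.8, 0.3, 1.4]
width: 0.005
gripper_force: 0.0
local [-0.07   -0.1351] z 0.1726828728306602 tooly angle in press -0.24745326017159977 shift tool [ 0.0181 -0.      0.0007] F [0.7546 0.288  1.3983] t 4.55 w 0.004882874811760152 q [ 0.4087  0.2112 -0.4419  1.9995  0.1097  0.9518 -0.8258]
press x,y,z axes in tool (cols)
 [[ 0.0043  1.      0.0016]
 [ 1.     -0.0043  0.0009]
 [ 0.0009  0.0016 -1.    ]]
```

```bash
python3 -m pendant '[0.02,0,0,0,0,0,0, 0.0125,0,-0.014,0,0,0,0, 0.0125,0,-0.018,0,0,0,0, 0.0155,0,-0.015,0,0,0,0, 0.0155,0,-0.015,0,0,0,0, 0,0,0,0,0,0,0]'
python3 - <<'E'
from h import *
import cv2
go(-.07,.045,.32)
b=get_image("side")[100:290,200:370]
cv2.imwrite("pics/c4.png",cv2.cvtColor(cv2.resize(b,None,fx=3,fy=3),cv2.COLOR_RGB2BGR))
E
```

```text
clock: 5.3
position: [0.4922, -0.0111, 0.2368]
ee_rot: [2.871, 1.267, 0.005]
force: [-1.5, -2.4, 3.0]
width: 0.002
gripper_force: 1.6
local [-0.0687 -0.0605] z 0.2368454416777047 tooly angle in press -0.3546024907653638 shift tool [ 0.1056 -0.0016 -0.083 ] F [-1.5472 -2.4375  2.9943] t 5.3 w 0.0018136219900212209 q [ 0.3028  0.2265 -0.4689  1.8082  0.1149  1.1295 -0.9441]
press x,y,z axes in tool (cols)
 [[ 0.0062  1.      0.0015]
 [ 1.     -0.0062  0.004 ]
 [ 0.004   0.0015 -1.    ]]
```

View pics/c4.png

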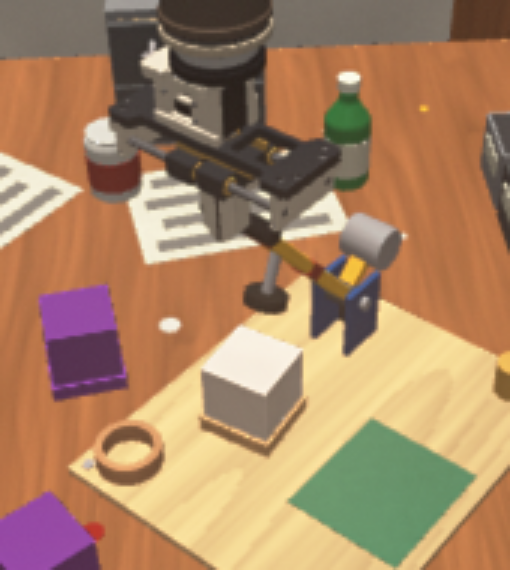

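The pad has lifted clear of the plinth (pad at (265,297)) and the bar rests against the fingers with about 3 N. I'll continue past the balance point.

```bash
python3 -m pendant '[0.016,0,-0.013,0,0,0,0, 0.016,0,-0.012,0,0,0,0, 0.018,0,-0.011,0,0,0,0, 0.018,0,-0.01,0,0,0,0, 0.018,0,-0.008,0,0,0,0, 0.018,0,-0.006,0,0,0,0, 0.014,0,-0.003,0,0,0,0, 0,0,0,0,0,0,0, 0,0,0,0,0,0,0]'
python3 - <<'E'
from h import *
go(-.07,.045,.32)
E
```

```text
clock: 6.48
position: [0.5701, 0.076, 0.2964]
ee_rot: [2.874, 1.269, -0.001]
force: [-0.6, 0.1, -0.5]
width: 0.006
gripper_force: 0.0
local [-0.0692  0.0564] z 0.2963868629257512 tooly angle in press -0.34973557066020095 shift tool [-0.0114 -0.0008 -0.0236] F [-0.584   0.1154 -0.5464] t 6.475 w 0.006432992286802911 q [ 0.1297  0.338  -0.4891  1.5176  0.1615  1.3268 -1.1144]
press x,y,z axes in tool (cols)
 [[ 0.0061  1.     -0.0006]
 [ 1.     -0.0061 -0.    ]
 [-0.     -0.0006 -1.    ]]
```

```bash
python3 -m pendant '[-0.04,0,0,0,0,0,0, -0.045,0,0,0,0,0,0, -0.045,-0.03,0,0,0,0,0, -0.03,-0.04,0,0,0,0,0, 0,-0.03,0,0,0,0,0, 0,0,0,0,0,0,0]'
python3 - <<'E'
from h import *
import cv2
go(-.15,-.042,.2)
a=get_image("top")[95:290,180:375];b=get_image("side")[100:295,200:395]
cv2.imwrite("pics/c5.png",cv2.cvtColor(cv2.resize(np.hstack([a,b]),None,fx=2.05,fy=2.05,interpolation=cv2.INTER_CUBIC),cv2.COLOR_RGB2BGR))
E
```

```text
clock: 7.22
position: [0.3871, 0.0261, 0.2969]
ee_rot: [2.872, 1.27, 0.001]
force: [0.1, 0.0, -0.6]
width: 0.005
gripper_force: 0.0
local [-0.1717 -0.1032] z 0.29690559700967817 tooly angle in press -0.2808274513254154 shift tool [0.0613 0.0213 0.0969] F [ 0.1162  0.0003 -0.5563] t 7.225 w 0.0052604279367841796 q [ 0.3247 -0.005  -0.5163  1.9018 -0.0011  1.2434 -0.9294]
press x,y,z axes in tool (cols)
 [[ 0.0049  1.     -0.0002]
 [ 1.     -0.0049  0.0016]
 [ 0.0016 -0.0002 -1.    ]]
```

View pics/c5.png

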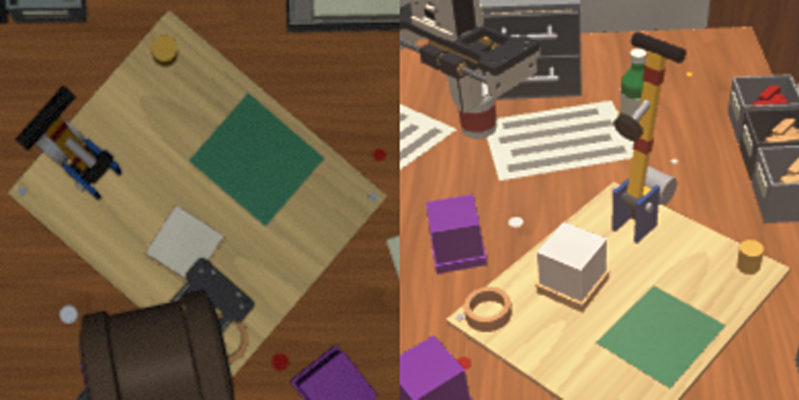

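The arm stands raised on its back stop by itself (bar at (658,48) in the right half). The plinth hasn't moved. Next I'll turn the tool 90° and open the fingers for a two-point push.

```bash
python3 -m pendant '[0,0,0,0,0,-0.157,0.04, 0,0,0,0,0,-0.157,0.04, 0,0,0,0,0,-0.157,0.04, 0,0,0,0,0,-0.157,0.04, 0,0,0,0,0,-0.157,0.04, 0,0,0,0,0,-0.157,0.04, 0,0,0,0,0,-0.157,0.04, 0,0,0,0,0,-0.157,0.04, 0,0,0,0,0,-0.157,0.04, 0,0,0,0,0,-0.157,0.04]'
python3 - <<'E'
from h import *
go(-.148,-.042,.033)
E
```

```text
clock: 8.57
position: [0.3895, 0.0249, 0.2962]
ee_rot: [-1.13, -2.931, -0.0]
force: [0.2, -0.3, 0.4]
width: 0.437
gripper_force: 0.0
local [-0.1691 -0.1025] z 0.2962040884517455 tooly angle in press 89.8535842903898 shift tool [-0.0212  0.0606  0.2632] F [ 0.1555 -0.2589  0.4091] t 8.575 w 0.4371462572366062 q [ 0.3235  0.0009 -0.5123  1.8982  0.      1.2431  0.6462]
press x,y,z axes in tool (cols)
 [[-1.      0.0026  0.0007]
 [ 0.0026  1.     -0.0002]
 [-0.0007 -0.0002 -1.    ]]
```

```bash
python3 -m pendant '[-0.006,0.03,0,0,0,0,0.04, -0.015,0.031,0,0,0,0,0.04, 0,0,0.05,0,0,0,0.04, 0,0,0.05,0,0,0,0.04, 0,0,0.05,0,0,0,0.04, 0,0,0.05,0,0,0,0.04, 0,0,0.04,0,0,0,0.04, 0,0,0.018,0,0,0,0.04, 0,0,0,0,0,0,0.04]'
python3 - <<'E'
from h import *
import cv2
go(.0405,-.042,.033)
a=get_image("top")[95:290,180:375];b=get_image("side")[100:295,200:395]
cv2.imwrite("pics/c6.png",cv2.cvtColor(cv2.resize(np.hstack([a,b]),None,fx=2.05,fy=2.05,interpolation=cv2.INTER_CUBIC),cv2.COLOR_RGB2BGR))
E
```

```text
clock: 9.7
position: [0.4448, 0.0559, 0.0369]
ee_rot: [-1.136, -2.926, 0.003]
force: [0.1, -0.3, 0.3]
width: 0.436
gripper_force: 0.0
local [-0.1488 -0.0425] z 0.036867289159578966 tooly angle in press 89.58918142304051 shift tool [-0.1893  0.0018  0.0034] F [ 0.0559 -0.3141  0.3193] t 9.7 w 0.4360825397892979 q [ 0.1303  0.4311 -0.4753  2.1391  0.3231  0.6432  0.2608]
press x,y,z axes in tool (cols)
 [[-1.      0.0072  0.0024]
 [ 0.0072  1.     -0.0027]
 [-0.0024 -0.0027 -1.    ]]
```

View pics/c6.png

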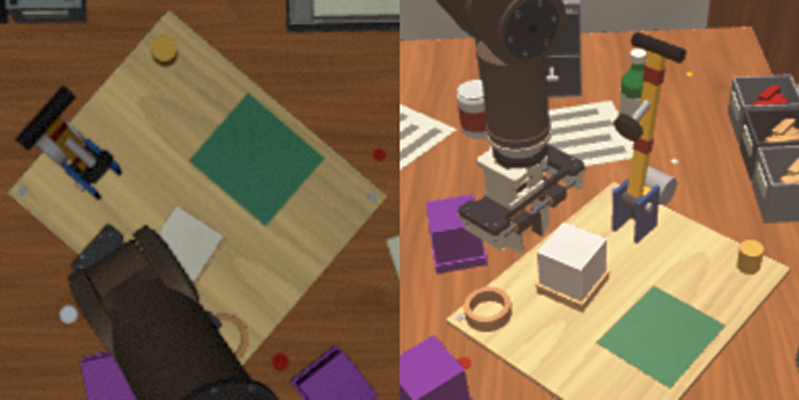

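The gripper body would overhang the plinth's top at this height, so I'll raise it 17 mm. That leaves the fingers pushing low on the white block and the body clearing the top. Then I'll push slowly towards the felt.

```bash
python3 -m pendant '[0,0,-0.017,0,0,0,0.04, 0,0,0,0,0,0,0.04, -0.014,0,0,0,0,0,0.04, -0.012,0,0,0,0,0,0.04, -0.012,0,0,0,0,0,0.04, -0.012,0,0,0,0,0,0.04, -0.012,0,0,0,0,0,0.04, -0.012,0,0,0,0,0,0.04, -0.012,0,0,0,0,0,0.04, 0,0,0,0,0,0,0.04]'
python3 - <<'E'
from h import *
import cv2
go(.0435,-.042,.054)
a=get_image("top")[95:290,180:375];b=get_image("side")[100:295,200:395]
cv2.imwrite("pics/c7.png",cv2.cvtColor(cv2.resize(np.hstack([a,b]),None,fx=2.05,fy=2.05,interpolation=cv2.INTER_CUBIC),cv2.COLOR_RGB2BGR))
E
```

```text
clock: 11.05
position: [0.5099, -0.0026, 0.0555]
ee_rot: [1.138, 2.927, -0.0]
force: [-0.5, -0.1, -0.3]
width: 0.434
gripper_force: 0.0
local [-0.0613 -0.0423] z 0.05546254925883797 tooly angle in press 89.52805132040477 shift tool [-0.1048  0.0012  0.0015] F [-0.5146 -0.1318 -0.3196] t 11.05 w 0.43389766295714144 q [ 0.252   0.4759 -0.4669  1.9853  0.3087  0.7484  0.4306]
press x,y,z axes in tool (cols)
 [[-1.      0.0082 -0.0008]
 [ 0.0082  1.      0.0002]
 [ 0.0008  0.0002 -1.    ]]
```

View pics/c7.png

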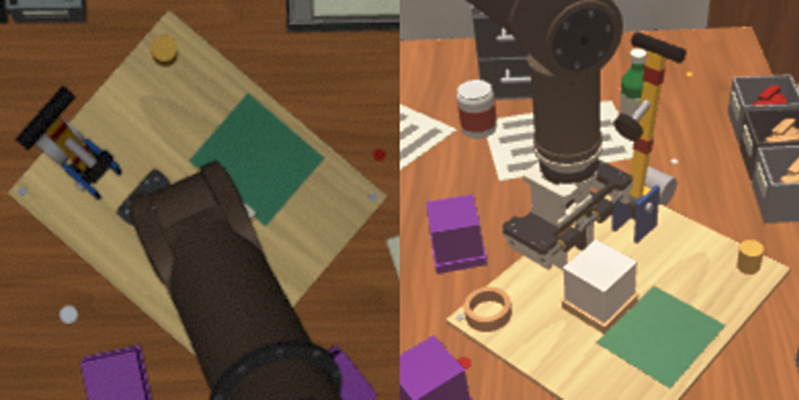

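The plinth is sliding upright and squaring up to the fingers (front foot corner at (600,328) in the right half), and the arm is still raised. My picture allowance is used up, so from here I'll measure with image code.

```bash
python3 -m pendant '[-0.012,0,0,0,0,0,0.04, -0.012,0,0,0,0,0,0.04, -0.012,0,0,0,0,0,0.04, -0.012,0,0,0,0,0,0.04, -0.012,0,0,0,0,0,0.04, -0.012,0,0,0,0,0,0.04, -0.01,0,0,0,0,0,0.04, -0.006,0,0,0,0,0,0.04, 0,0,0,0,0,0,0.04]'
cat > meas.py <<'E'
from h import *
import cv2,sys
go(.0435,-.042,.054)
t,M=z["t"],z["M"]
def segm(cam):
    im=get_image(cam); hsv=cv2.cvtColor(im,cv2.COLOR_RGB2HSV).astype(int)
    m=((hsv[...,1]<50)&(hsv[...,2]>165)).astype(np.uint8)
    n,l,st,c=cv2.connectedComponentsWithStats(m)
    for i in range(1,n):
        w=(ray(cam,[c[i]],.097)[0]-t)@M
        if st[i,4]>60 and abs(w[0])<.2 and abs(w[1])<.2:
            k,_=cv2.findContours((l==i).astype(np.uint8),0,2)
            q=cv2.boxPoints(cv2.minAreaRect(k[0])) if cam=="top" else cv2.approxPolyDP(k[0],3,True)[:,0]
            print(cam,st[i,4],"centroid",w,"corners\n",(ray(cam,q,.097)-t)@M)
for c in("top","side"): segm(c)
# felt visible?
im=get_image("side"); h=cv2.cvtColor(im,cv2.COLOR_RGB2HSV); g=cv2.inRange(h,(60,80,40),(90,255,160)); g[:180]=0
n,l,st,c=cv2.connectedComponentsWithStats(g);i=1+np.argmax(st[1:,4])
k,_=cv2.findContours((l==i).astype(np.uint8),0,2)
print("felt visible",(ray("side",cv2.approxPolyDP(max(k,key=len),2,True)[:,0],.012)-t)@M)
E
python3 meas.py
```

```text
clock: 12.28
position: [0.5745, -0.0614, 0.0555]
ee_rot: [1.136, 2.928, -0.0]
force: [-0.4, 0.8, -0.4]
width: 0.436
gripper_force: 0.0
local [ 0.026  -0.0427] z 0.055495646534238115 tooly angle in press 89.58952000981267 shift tool [-0.0175  0.0009  0.0015] F [-0.4313  0.8384 -0.3776] t 12.275 w 0.43621384485152254 q [ 0.3278  0.5622 -0.4455  1.8211  0.3175  0.8284  0.5557]
press x,y,z axes in tool (cols)
 [[-1.      0.0072 -0.0007]
 [ 0.0072  1.      0.0002]
 [ 0.0007  0.0002 -1.    ]]
side 121 centroid [-0.0807  0.054 ] corners
 [[-0.1235  0.0445]
 [-0.044   0.0423]
 [-0.0382  0.0699]
 [-0.0721  0.0491]
 [-0.1215  0.0769]]
side 517 centroid [ 0.0742 -0.0415] corners
 [[ 0.0385 -0.0055]
 [ 0.0378 -0.0745]
 [ 0.1095 -0.0725]
 [ 0.1063 -0.006 ]]
felt visible [[ 0.1456  0.0351]
 [ 0.137   0.038 ]
 [ 0.1456  0.0351]
 [ 0.138  -0.032 ]
 [ 0.1438 -0.0409]
 [ 0.1333 -0.0402]
 [ 0.1453 -0.0531]
 [ 0.1443 -0.0714]
 [ 0.1342 -0.0664]
 [ 0.1275 -0.0761]
 [ 0.118  -0.0525]
 [ 0.1143 -0.0909]
 [ 0.1017 -0.0923]
 [ 0.1473 -0.0905]]
```

The plinth's centre is at (73, -40) mm in the press frame and square to it. It needs 17 mm more, then I'll retreat and lift.

```bash
python3 -m pendant '[-0.009,0,0,0,0,0,0.04, -0.008,0,0,0,0,0,0.04, 0,0,0,0,0,0,0.04, 0.015,0,0,0,0,0,0.04, 0.04,0,0,0,0,0,0.04, 0.04,0,0,0,0,0,0.04, 0.03,-0.03,-0.04,0,0,0,0.04, 0.03,-0.03,-0.05,0,0,0,0.04, 0.03,-0.03,-0.05,0,0,0,0.04, 0,0,0,0,0,0,0.04]'
python3 meas.py
```

```text
clock: 13.68
position: [0.3919, -0.0136, 0.1937]
ee_rot: [1.133, 2.923, -0.002]
force: [2.1, 0.2, -0.1]
width: 0.437
gripper_force: 0.0
local [-0.1416 -0.1294] z 0.19369920070812163 tooly angle in press 89.6288847320671 shift tool [-0.1836  0.0884  0.141 ] F [ 2.0719  0.2325 -0.0805] t 13.675 w 0.4366558563919274 q [ 0.4428  0.1036 -0.5825  2.0711  0.0734  0.9801  0.6532]
press x,y,z axes in tool (cols)
 [[-1.      0.0065 -0.0063]
 [ 0.0065  1.      0.0013]
 [ 0.0063  0.0013 -1.    ]]
side 75 centroid [-0.0604  0.1659] corners
 [[-0.0692  0.1494]
 [-0.0402  0.1467]
 [-0.0449  0.1813]
 [-0.0847  0.1765]]
side 532 centroid [ 0.092  -0.0416] corners
 [[ 0.0564 -0.0064]
 [ 0.0551 -0.0748]
 [ 0.1257 -0.0729]
 [ 0.1252 -0.0052]]
felt visible [[ 0.1455 -0.0485]
 [ 0.1433 -0.0894]
 [ 0.1185 -0.092 ]
 [ 0.1473 -0.0905]]
```

```bash
python3 -m pendant '[0,0,-0.02,0,0,0,0.04, 0,0,0,0,0,0,0.04, 0,0,0,0,0,0,0.04]' | head -1
python3 - <<'E'
from h import *
import cv2
b=cv2.resize(get_image("side")[100:295,200:395],None,fx=2.05,fy=2.05,interpolation=cv2.INTER_CUBIC)[...,::-1]
o=cv2.imread("pics/c7.png")[:,400:]; b=b[:o.shape[0],:o.shape[1]]
w=min(o.shape[1],b.shape[1]); o=o[:,-w:];b=b[:,-w:]
d=lambda y0,y1,x0,x1: np.abs(o[y0:y1,x0:x1].astype(int)-b[y0:y1,x0:x1]).mean()
print("bar/arm",d(30,140,215,290),"brass",d(235,280,330,370),"tape",d(280,335,60,115),"all",d(0,399,0,399))
print(sign_off())
E
```

```text
clock: 14.2
bar/arm 3.5166868686868686 brass 1.6457407407407407 tape 1.829641873278237 all 21.061115612757877
the job is handed in; nothing more can be done
None
```

The press arm stands raised on its own. The plinth stands upright on the felt, about 20 mm inside the edge on the sides I measured, the last image comparison showed no change at the tape roll, brass weight or arm, and the job is handed in.

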